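# Crank two sealed portions into a dish

## Robot

A 7-joint arm with a two-finger parallel gripper is mounted at the origin on a cart in front of the work surface, level with it; the furniture and walls round the work are solid. World frame = base frame: x ahead of the robot, y to its left, z up, the work surface at z = 0. Lengths are in m, angles in rad, forces in N, time in s.
With the tool pointing down it reaches from about 0.4 to 0.85 m from the base axis. Payload 10.4 kg.
Tool frame: the origin (TCP) lies on the centre line of the jaws, within the pads' length; the fingertips stand 8 mm ahead of it and the grasp point (between the pads) lies 11 mm behind it (r.finger_overhang is the distance from the TCP to the fingertips, in m); z points along the fingers, y is the line along which they close (so a half turn about z gives the same grasp; the last joint's range is limited). The gripper opens to 87 mm and grips with 3 to 60 N. Pads are 19 mm wide; open, the fingers measure 117 mm over their backs; the gripper's body (75 mm by 190 mm) begins 51 mm behind the grasp point.
Start: joints at [1.091, 0.332, -0.065, 1.46, 0.022, 1.35, -0.088], TCP at [0.276, -0.561, 0.231] pointing down, gripper open.
Joint ranges: [-2.6, 2.6], [-0.5, 2.12], [-1.47, 1.34], [0.16, 2.42], [-1.27, 4.41], [0.06, 2.06], [-2.6, 2.6]. Speed limits (rad/s): [2.22, 2.22, 2.79, 2.79, 3.14, 3.14, 3.14].

## Interface

Orientations are given as a unit quaternion [x, y, z, w].
In Python, from bench import r, vision gives the robot as it stands.
- The arm moves only by the tool drive_tool, never from a script. Its argument "series" is a list of rows, each a list of 2 entries, a list of its own where there are three numbers: the shift along the world's x, y, z in cm, then the turn about the world's z in degrees. A call has exactly 10 rows; each row shifts and turns the commanded pose from where the row before left it; what a row does not reach is not made up. A row lasts 1/8 s, in which the tool goes at most 62.5 mm and 10.7 degrees, less where a joint would pass 70% of its speed; a pose out of reach is approached as far as the arm can. A call with a gripper value outside its range is refused whole. "hand" is the closure, from 0 (fully open) to 1 (shut), set as the call begins (left out, the last holds). The fingers move at their own pace and stop on an object; "newtons" is the grip in N (left out, the last holds). Time passes only in rows, so rows that do not move let the fingers close, or fill a call up. It gives the time, the measured TCP pose, the force, the opening and the grip force at its end, in the units of the state.
- r.read_state(): the state, without advancing time (a new reading comes with each control period).
- vision.camera(name): name is "side" or "top"; returns a dict with "color" (400x640x3 uint8, red, green, blue), "intrinsics" (3x3 intrinsics, pixels), "k1" (the pictures are not rectified: a ray, as slopes to the right and down, at radius r is drawn at 1 + k1 r^2 times it, then the intrinsics apply), "R" (3x3) and "t" (3): a world point X has camera coordinates R X + t. Camera axes: x right, y down, z forward; pixel columns grow to the right and rows downward; lengths in m; the calibration is good to about 2 mm. A picture is of the moment at which its call begins. There is no depth.
- r.close_job(): hands the job in; it is judged then, once.
The state is a dict: "time": time; "joint_positions": joint angles; "joint_vel": joint speeds; "joint_torque": joint torques, N m; "ee_pos": TCP position; "eef_rot": TCP orientation; "ft_force": force on the tool from outside, world axes, zero at the start; "torque": the same for the moment, N m; "width": finger opening in m; "grip_force": force on a finger pad.
Only numpy, scipy, OpenCV 4.12 (cv2) and the standard library are available. Lean on these libraries where they do the work, as an engineer would, in place of code of your own. Each camera call takes 0.05 s, during which the arm holds its last target. There are 200 camera calls.

## Task

Set the steel dish upright on the worktop under the spout of the portion dispenser, its length pointing at the dispenser, and let go of it. Then turn the dispenser's crank clockwise (seen from above) by two full turns, so that exactly two sealed portions drop into the dish and the third stays inside, and leave the crank parked with its knob to the rear, away from the spout. Each turn goes heavy against a spring and then kicks onward: keep hold of the knob and turn evenly, taking some five seconds a turn, never letting the crank race ahead or spring back, never pushing the machine hard enough to shift it 2.5 mm on its rubber mounts, and leave the yoghurt and the mandarin alone.

Things in the scene. Friction and masses are not known exactly. Their poses are not given: they have to be found in the camera images.
- dispenser: Screwed-down foot of the grey dispenser. Origin: on worktop under the crank axis; -x is the spout side, z up. Foot x -20..90, y -60..60, z 0..12 mm; column x -2..70, y -28..28 mm; head x -73..70, y -29..29, z 96..162 mm; free room below the head at x < -20 mm. Clear magazine in front, three round portions; each crank turn pushes the lowest out of the front slot (z 102..120 mm).
- hub (a point): Point on the vertical crank axis, z = 179 mm (cap top z = 184), axes as the dispenser. Column and head stand on rubber mounts on the foot and yield sideways 1 mm per 8 N; a shift of 2.5 mm (20 N) is too much. A flat arm 18 mm wide reaches 85 mm out from the axis, z 170..178, and carries a freely spinning upright wooden knob: diameter 24 mm, z 181..226, its top 5 mm narrowing to 18 mm.
- axis_top (a point): Point on the crank axis at the knob's mid height, z = 204 mm. The knob is clamped in a slot of the arm: its centre may lie anywhere from 40 to 66 mm from this axis. This throw is NOT measured, differs from run to run and does not change in use: feel for it or look.
- crank (a joint): Crank angle, rad, growing clockwise from above, not reduced by 2 pi. 0, 2 pi, 4 pi = parked: knob to the rear (+x). At angle a the knob lies along (cos a, -sin a) in the dispenser frame. Starts within 0.5 of 0. Heavy from 0.8 to 2.8 after park (up to 0.55 N m: 8 to 14 N at the knob), then a spring drives it onward until about 5.4. Stays if let go within 0.6 of park; elsewhere it flies.
- spout (a point): Point on the worktop (z = 0), 95 mm in front (-x) of the crank axis, where portions fall, 20 to 60 mm in front of the dispenser's face. They drop 1.6 to 2.9 rad after park. A dish pointing at the dispenser and centred within 30 mm of this point catches them.
- dish: Open steel portion dish, 130 x 62 mm, 45 mm high, walls 3 mm, 0.2 kg, empty. Origin at the centre of its underside, x along its length, z up. Both ends are alike. It can be gripped across its 62 mm width.
- portion_0: Lowest sealed portion (red cup with foil lid, 38 mm in diameter, 16 mm high, 30 g), in the magazine at the start. Origin at the centre of its underside.
- portion_1: Middle sealed portion, same size.
- portion_2: Top sealed portion, same size; it must stay in the dispenser.
- yoghurt_2: Closed yoghurt tub, 72 mm in diameter, 71 mm high, bystander. Origin at the centre of its underside.
- fruit_1: Mandarin, 58 mm in diameter, 53 mm high, bystander. Origin at its underside.
Mind the look-alikes: they are no part of the job. Of the things that look like the dispenser, the larger one is meant.

How it is judged:
On the way, in this order (a step that is already met when the one before it is completed fails the run):
1. the dish stands upright under the spout and is let go, the crank not yet turned (horizontal distance between dish and spout below 0.055 m and angle between dish's own z axis and vertical below 0.1 rad and angle between the x axis of dish and the x axis of dispenser, either way round below 0.35 rad and height (world z) of dish below 0.008 m and contact force between the fingers and dish below 0.1 N and linear speed of dish below 0.02 m/s and value of joint crank below 1 rad), for 0.2 s.
2. the first turn brings the first portion into the dish (x of portion_0 in the frame of dish between -0.063 and 0.063 m and y of portion_0 in the frame of dish between -0.03 and 0.03 m and height (world z) of portion_0 below 0.05 m and value of joint crank below 7.3 rad), for 0.2 s.
3. the second turn brings the second portion into the dish (x of portion_1 in the frame of dish between -0.063 and 0.063 m and y of portion_1 in the frame of dish between -0.03 and 0.03 m and height (world z) of portion_1 below 0.05 m and value of joint crank above 7 rad), for 0.2 s.
At the end, for the whole second after the job is handed in: Two portions at rest inside the dish, the third in the magazine; the dish upright (0.1 rad) on the worktop, its centre within 55 mm of the spout point, its length along the dispenser's x within 0.35 rad; the crank two full turns on, within 0.6 rad of park (4 pi) (x of portion_0 in the frame of dish between -0.063 and 0.063 m and y of portion_0 in the frame of dish between -0.03 and 0.03 m and height (world z) of each of portion_0, portion_1 below 0.05 m and x of portion_1 in the frame of dish between -0.063 and 0.063 m and y of portion_1 in the frame of dish between -0.03 and 0.03 m and horizontal distance between dish and spout below 0.055 m and angle between dish's own z axis and vertical below 0.1 rad and angle between the x axis of dish and the x axis of dispenser, either way round below 0.35 rad and height (world z) of dish below 0.008 m and z of portion_2 in the frame of dispenser above 0.095 m and horizontal distance between portion_2 and dispenser below 0.06 m and value of joint crank between 11.966 and 13.166 rad and linear speed of each of portion_0, portion_1 below 0.03 m/s and linear speed of dish below 0.02 m/s); the robot touches nothing.
It fails at once if the crank races (faster than 4 rad/s) (velocity of joint crank above 4 rad/s).
It fails at once if the crank springs back (faster than 1 rad/s backward, or turned back more than 1 rad before park) (velocity of joint crank below -1 rad/s or value of joint crank below -1 rad).
It fails at once if the dispenser is strained: pushed more than 2.5 mm (20 N) aside on its rubber mounts (horizontal distance between hub and dispenser above 0.0025 m).
It fails at once if the yoghurt tub or the mandarin is shifted by more than 30 mm (distance of any of yoghurt_2, fruit_1 from where it was at the start of the episode above 0.03 m).
It also fails if it takes over 72 s, if anything falls off the work surface, if the arm or the gripper's body presses on something with over 40 N, if the wrist force passes 120 N, or if a joint passes its speed limit or range.

## Working session

There is one attempt and no reset: what is moved stays moved. The work goes in short steps, Python scripts to look and compute and a tool call to move; the robot and the scene stay as the last step left them, time stands still between calls to the robot, and variables do not carry over. Pictures are saved under pics/ and viewed, at most 10 in all, crops included, and the job is handed in when it is done.

Besides the shell and the picture viewer there is one more tool, called after "Request:" as name([rows], argument=value, ...), one row to a line, values as JSON. drive_tool: Moves the arm, as the interface text tells. Its arguments: {"type":"object","properties":{"series":{"type":"array"},"hand":{"type":"number"},"newtons":{"type":"number"}},"required":["series"]}

```bash
ls; mkdir -p pics; cat > h.py <<'E'
import numpy as np, cv2
from bench import r, vision
def ray(c,px):
    K=np.array(c["intrinsics"]);d=np.array([(px[0]-K[0,2])/K[0,0],(px[1]-K[1,2])/K[1,1]])
    k=c["k1"];u=d.copy()
    for _ in range(30): u=d/(1+k*(u@u))
    R=np.array(c["R"]);t=np.array(c["t"])
    v=R.T@np.array([u[0],u[1],1]);return -R.T@t, v/np.linalg.norm(v)
def plane(c,px,z):
    o,v=ray(c,px);return o+v*(z-o[2])/v[2]
def proj(c,X):
    R=np.array(c["R"]);K=np.array(c["intrinsics"]);p=R@np.array(X,float)+np.array(c["t"]);u=p[:2]/p[2];u=u*(1+c["k1"]*(u@u))
    return K[:2,:2]@u+K[:2,2]
def two(c1,p1,c2,p2):
    o1,v1=ray(c1,p1);o2,v2=ray(c2,p2)
    s=np.linalg.lstsq(np.stack([v1,-v2],1),o2-o1,rcond=None)[0]
    a,b=o1+v1*s[0],o2+v2*s[1];return (a+b)/2,np.linalg.norm(a-b)
def snap(n,f):
    c=vision.camera(n);cv2.imwrite("pics/"+f,c["color"][:,:,::-1]);return c
E
python3 - <<'E'
from h import *
import pickle
d={n:snap(n,n+"0.png") for n in("top","side")}
pickle.dump(d,open("c0.pkl","wb"))
for n,c in d.items(): print(n,-np.array(c["R"]).T@c["t"],c["k1"],np.round(c["intrinsics"],1).tolist())
s=r.read_state();print(s["ee_pos"],s["eef_rot"],s["time"],s["width"],s["ft_force"])
E
```

```text
pics
top [ 0.3979398  -0.05974433  1.5106125 ] -0.056460708982170864 [[496.3, 0.0, 321.7], [0.0, 496.3, 201.4], [0.0, 0.0, 1.0]]
side [0.02271917 1.02330603 0.67745676] -0.0014433707159330535 [[381.9, 0.0, 321.7], [0.0, 381.9, 203.8], [0.0, 0.0, 1.0]]
[ 0.27551711 -0.56063198  0.22986199] [ 9.74029407e-01  2.26420717e-01 -1.83041043e-04 -5.83824360e-04] 0.1 0.08691403852189639 [-0.2519956   0.09675919 -0.5190822 ]
```

View pics/top0.png

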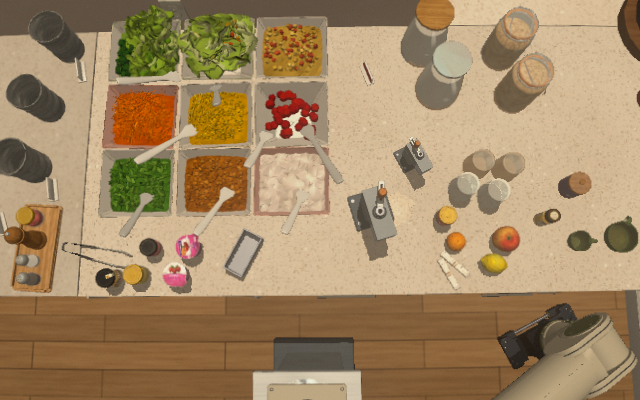

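View pics/side0.png

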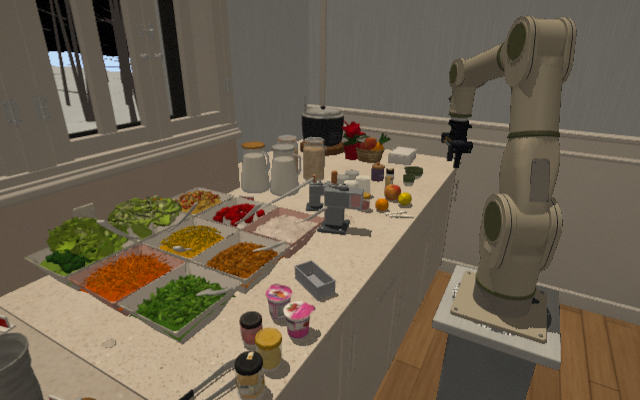

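```bash
python3 - <<'E'
from h import *
a=cv2.imread("pics/top0.png");b=cv2.imread("pics/side0.png")
t=cv2.resize(a[125:290,215:435],None,fx=3.6,fy=3.6,interpolation=2)
cv2.imwrite("pics/ct.png",t)
s=cv2.resize(b[165:305,285:375],None,fx=4.2,fy=4.2,interpolation=2);cv2.imwrite("pics/cs.png",s);print(t.shape,s.shape)
E
```

```text
(594, 792, 3) (588, 378, 3)
```

View pics/ct.png

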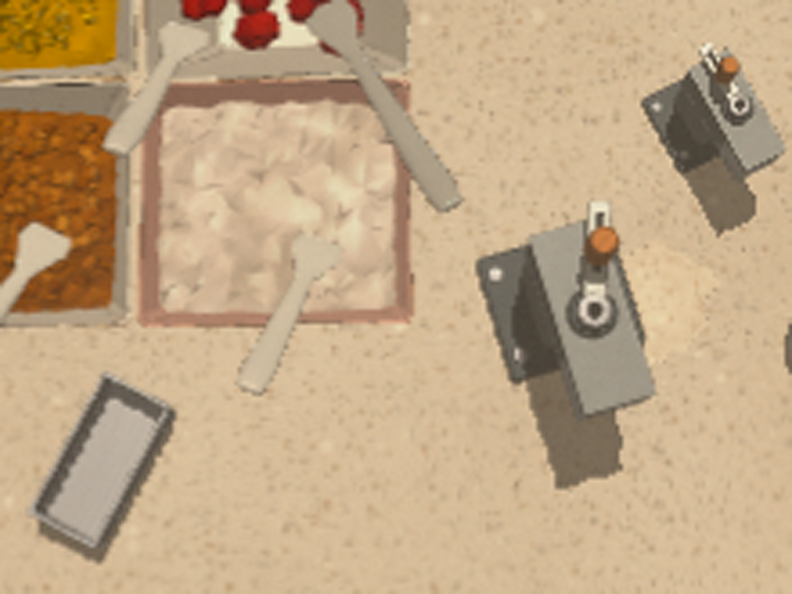

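View pics/cs.png

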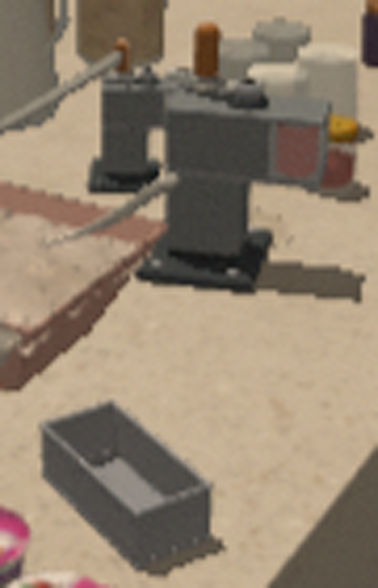

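The larger dispenser is at top (378,212) with its spout toward the robot; the smaller look-alike is at (412,156). There is one dish, at top (243,254).

```bash
python3 - <<'E'
from h import *
import pickle
d=pickle.load(open("c0.pkl","rb"));T,S=d["top"],d["side"]
P=lambda x,y:(x/3.6+215-.36,y/3.6+125-.36)
Q=lambda x,y:(x/4.2+285-.38,y/4.2+165-.38)
hub=plane(T,P(593,311),.184);print("hub",hub)
print("hub2",two(T,P(593,311),S,Q(250,84)))
hc=[plane(T,P(*p),.162) for p in((528,236),(586,415),(655,392),(610,215))]
for h in hc:print("head",h)
f=(hc[1]+hc[2])/2-hc[0]+0;ax=hc[0]-hc[1];print("len",np.linalg.norm(ax),"wid",np.linalg.norm(hc[1]-hc[2]),"yaw+x",np.degrees(np.arctan2(ax[1],ax[0])),"perp",np.degrees(np.arctan2(*(hc[1]-hc[2])[:2][::-1]))-90)
fc=[plane(T,P(*p),.012) for p in((478,263),(515,383))]
print("foot",fc)
for n,c,(x0,x1,y0,y1) in(("T",T,(374,392,180,202)),("S",S,(326,340,168,186))):
    hsv=cv2.cvtColor(c["color"],cv2.COLOR_RGB2HSV);m=cv2.inRange(hsv,(5,110,60),(20,255,255))[y0:y1,x0:x1]
    y,x=np.nonzero(m);print(n,x.mean()+x0,y.mean()+y0,x.min()+x0,x.max()+x0,y.min()+y0,y.max()+y0,len(x))
    k=(x.mean()+x0,y.mean()+y0)
    if n=="T":kt=k
    else:print("knob",two(T,kt,S,k))
print("knob top plane",plane(T,kt,.224))
g=[plane(T,P(*p),.045) for p in((107,376),(174,410),(100,549),(36,512))]
for q in g:print("dish",q)
print(np.mean(g,0),[np.linalg.norm(g[i]-g[i-1]) for i in range(4)])
l=g[0]-g[3]+g[1]-g[2];print("dish yaw",np.degrees(np.arctan2(l[1],l[0])))
gs=[two(T,P(*a),S,Q(*b)) for a,b in(((107,376),(111,402)),((174,410),(43,425)),((36,512),(212,487)),((100,549),(132,512)))]
for x in gs:print(x)
E
```

```text
hub [ 0.59462016 -0.20451491  0.184     ]
hub2 (array([ 0.59558058, -0.20462332,  0.18104875]), np.float64(0.0011246422542493513))
head [ 0.65669498 -0.1586843   0.162     ]
head [ 0.51851111 -0.19934217  0.162     ]
head [ 0.53532766 -0.25211194  0.162     ]
head [ 0.67242326 -0.22220989  0.162     ]
len 0.14404111775509115 wid 0.055384528658719234 yaw+x 16.395476773236897 perp 17.675920040886595
foot [array([ 0.66256664, -0.12657249,  0.012     ]), array([ 0.5596035 , -0.15583025,  0.012     ])]
T 381.84722222222223 192.58333333333334 378 386 188 198 72
S 333.8125 176.65625 331 336 171 182 64
knob (array([ 0.64256549, -0.21027638,  0.20256441]), np.float64(0.0017389429839901717))
knob top plane [ 0.63776366 -0.20814691  0.224     ]
dish [0.5654726  0.18312889 0.045     ]
dish [0.53675981 0.12731673 0.045     ]
dish [0.42382685 0.18682641 0.045     ]
dish [0.45419674 0.2398482  0.045     ]
[0.495064   0.18428006 0.045     ] [np.float64(0.12489754486897597), np.float64(0.06276481291519262), np.float64(0.12765287328697902), np.float64(0.06110352576954046)]
dish yaw -27.402049002189436
(array([0.54383271, 0.17020693, 0.06945638]), np.float64(0.04104385269061066))
(array([0.56356071, 0.14374905, 0.01992132]), np.float64(0.05499280512661308))
(array([0.43375149, 0.22701388, 0.06770162]), np.float64(0.042172557056036376))
(array([0.45032427, 0.20410938, 0.01933339]), np.float64(0.057951709132248466))
```

Request:
drive_tool([
  [[3,5,0],10],
  [[3,5,0],10],
  [[3,5,0],10],
  [[2,5,0],10],
  [[1,6,0],10],
  [[1,6,0],10],
  [[1,6,0],10],
  [[1,6,0],10],
  [[1,6,0],10],
  [[1,6,0],10],
], hand=0)

```text
time: 1.35
ee_pos: [0.4455, 0.0009, 0.2306]
eef_rot: [0.45, 0.893, -0.0, 0.0]
ft_force: [1.4, 0.3, -0.5]
width: 0.0873
grip_force: 0.0
```

Request:
drive_tool([
  [[1,5,0],10],
  [[1,5,0],10],
  [[0.2,5,-1],6.4],
  [[0,4.8,-2],0],
  [[0,0,-5],0],
  [[0,0,-3],0],
  [[0,0,0],0],
  [[0,0,0],0],
  [[0,0,0],0],
  [[0,0,0],0],
])

```text
time: 2.6
ee_pos: [0.4682, 0.1971, 0.1215]
eef_rot: [0.237, 0.971, 0.0, 0.001]
ft_force: [0.3, -0.2, 0.1]
width: 0.0873
grip_force: 0.0
```

```bash
python3 - <<'E'
from h import *
from scipy.spatial.transform import Rotation as R
s=r.read_state();print(s["time"],s["ee_pos"],np.round(s["joint_positions"],2),R.from_quat(s["eef_rot"]).as_matrix()[:,0],s["ft_force"])
c=snap("top","t1.png");i=cv2.imread("pics/t1.png")[190:310,180:320]
s=snap("side","s1.png");j=cv2.imread("pics/s1.png")[220:340,240:360]
cv2.imwrite("pics/v1.png",np.hstack([cv2.resize(i,(466,400)),cv2.resize(j,(334,400))]))
E
```

```text
2.6 [0.46823233 0.19712451 0.12152341] [ 0.27  0.27 -0.85  1.86  0.23  1.1   0.43] [-0.88745709  0.46088841 -0.00133575] [ 0.2501114  -0.21541403  0.09405081]
```

View pics/v1.png

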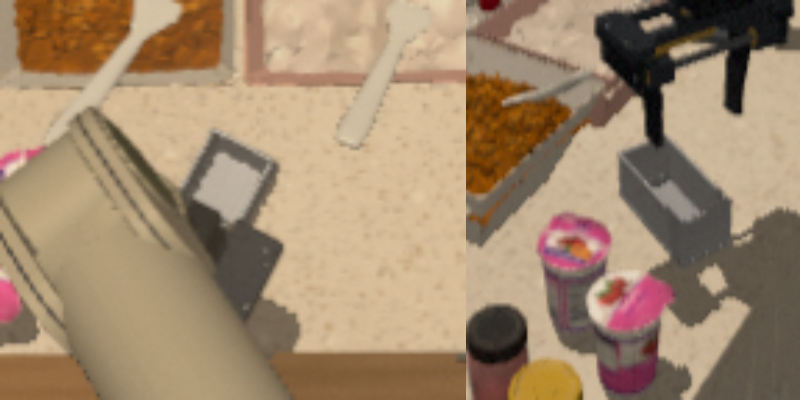

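The jaws stand over the near half of the dish and are square to it. Next I descend and grip.

Request:
drive_tool([
  [[0,0,-3],0],
  [[0,0,-3],0],
  [[0,0,-2],0],
  [[0,0,-1.2],0],
  [[0,0,-1],0],
  [[0,0,0],0],
  [[0,0,0],0],
  [[0,0,0],0],
  [[0,0,0],0],
  [[0,0,0],0],
])

```text
time: 3.95
ee_pos: [0.4678, 0.1971, 0.0187]
eef_rot: [0.237, 0.971, 0.0, 0.0]
ft_force: [-0.7, 0.4, 0.1]
width: 0.0872
grip_force: 0.0
```

Request:
drive_tool([
  [[0,0,0],0],
  [[0,0,0],0],
  [[0,0,0],0],
  [[0,0,0],0],
  [[0,0,0],0],
  [[0,0,0],0],
  [[0,0,0],0],
  [[0,0,0],0],
  [[0,0,0.5],0],
  [[0,0,1.5],0],
], hand=1, newtons=40)

```text
time: 5.2
ee_pos: [0.4671, 0.1967, 0.0387]
eef_rot: [0.237, 0.971, -0.0, -0.001]
ft_force: [0.5, 0.2, -2.2]
width: 0.062
grip_force: 39.8
```

Request:
drive_tool([
  [[-1.5,-2.5,0],3],
  [[-1.5,-4,0],4],
  [[-1,-5.5,0],5],
  [[-0.5,-6,0],5],
  [[-0.2,-6,0],5],
  [[0,-6,0],5],
  [[-0.2,-6,0],5],
  [[-0.5,-5,0],5],
  [[-0.3,-3.2,0],4],
  [[0,-1.5,0],1],
])

```text
time: 6.45
ee_pos: [0.4102, -0.2623, 0.0395]
eef_rot: [-0.126, 0.992, -0.0, 0.0]
ft_force: [-0.9, -0.2, -2.4]
width: 0.0619
grip_force: 39.8
```

```bash
python3 - <<'E'
from h import *
from scipy.spatial.transform import Rotation as R
s=r.read_state();print(s["time"],s["ee_pos"],np.round(s["joint_positions"],2),R.from_quat(s["eef_rot"]).as_matrix()[:,0],s["ft_force"],s["width"])
c=snap("top","t2.png");i=cv2.imread("pics/t2.png")[150:300,300:440]
s=snap("side","s2.png");j=cv2.imread("pics/s2.png")[140:290,300:440]
cv2.imwrite("pics/v2.png",np.hstack([cv2.resize(i,(400,428)),cv2.resize(j,(400,428))]))
E
```

```text
6.45 [ 0.41022225 -0.26234609  0.03947419] [ 1.09  0.32 -0.68  1.99  0.25  0.92  2.1 ] [-9.68220869e-01 -2.50096636e-01 -1.47516468e-04] [-0.85664366 -0.20614175 -2.41685135] 0.06187065869679311
```

View pics/v2.png

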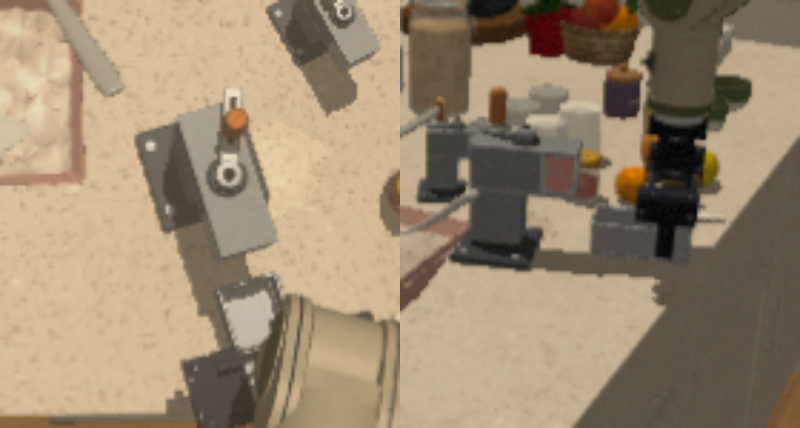

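Request:
drive_tool([
  [[1,0.3,0],1],
  [[2,0.6,0],1],
  [[1.6,0.5,0],0],
  [[1.1,0.5,0],0],
  [[0,0,-1],0],
  [[0,0,-0.8],0],
  [[0,0,-0.2],0],
  [[0,0,-0.1],0],
  [[0,0,0],0],
  [[0,0,0],0],
])

```text
time: 7.8
ee_pos: [0.4668, -0.2409, 0.0185]
eef_rot: [-0.144, 0.99, 0.0, -0.001]
ft_force: [-9.1, 4.5, 21.8]
width: 0.0619
grip_force: 39.9
```

Request:
drive_tool([
  [[0,0,0],0],
  [[0,0,0],0],
  [[0,0,0],0],
  [[0,0,0],0],
  [[0,0,2],0],
  [[0,0,5],0],
  [[0,0,6],0],
  [[0,0,6],0],
  [[0,0,6],-8],
  [[0,0,3],-10],
], hand=0)

```text
time: 9.05
ee_pos: [0.4685, -0.2405, 0.3026]
eef_rot: [0.015, 1.0, -0.001, 0.002]
ft_force: [0.2, -0.8, 0.0]
width: 0.0869
grip_force: 0.0
```

```bash
python3 - <<'E'
from h import *
s=r.read_state();print(s["time"],s["ee_pos"],np.round(s["joint_positions"],2),s["ft_force"])
c=snap("top","t3.png");i=cv2.imread("pics/t3.png")[150:300,300:440]
s=snap("side","s3.png");j=cv2.imread("pics/s3.png")[140:290,300:440]
cv2.imwrite("pics/v3.png",np.hstack([cv2.resize(i,(400,428)),cv2.resize(j,(400,428))]))
E
```

```text
9.05 [ 0.46845667 -0.24053227  0.30258034] [ 1.05  0.14 -0.73  1.58  0.09  1.46  1.86] [ 0.20236253 -0.78818555  0.03145761]
```

View pics/v3.png

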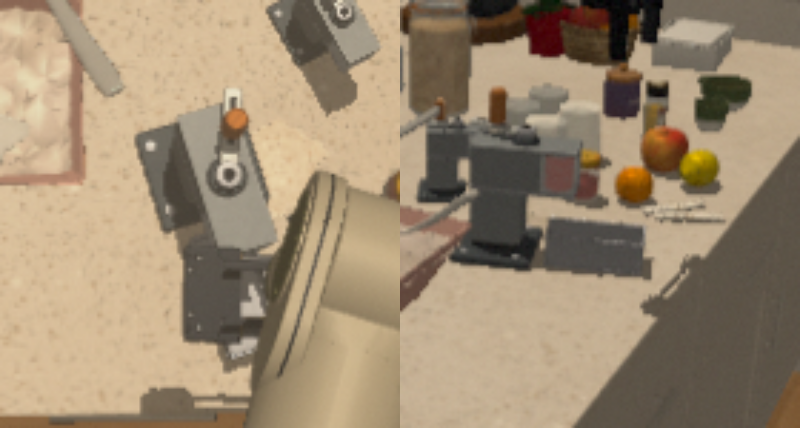

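Request:
drive_tool([
  [[1,0.2,0],-9],
  [[2,0.3,0],-10],
  [[3,0.5,0],-10],
  [[3.5,0.6,0],-10],
  [[3.5,0.6,0],-10],
  [[2.5,0.55,0],-10],
  [[1.75,0.4,0],-8],
  [[0,0,0],-4.3],
  [[0,0,-2],0],
  [[0,0,-2],0],
])

```text
time: 10.4
ee_pos: [0.64, -0.2089, 0.2571]
eef_rot: [0.592, 0.806, 0.0, -0.0]
ft_force: [-0.2, 0.2, -0.1]
width: 0.0869
grip_force: 0.0
```

```bash
python3 - <<'E'
from h import *
from scipy.spatial.transform import Rotation as R
s=r.read_state();m=R.from_quat(s["eef_rot"]).as_matrix();print(s["time"],s["ee_pos"],np.round(s["joint_positions"],2),m[:,0],m[:,2],s["ft_force"])
s=snap("side","s4.png");j=cv2.imread("pics/s4.png")[130:250,290:420]
t=snap("top","t4.png");i=cv2.imread("pics/t4.png")[140:260,320:450]
cv2.imwrite("pics/v4.png",np.hstack([cv2.resize(i,(400,370)),cv2.resize(j,(400,370))]))
E
```

```text
10.4 [ 0.63997266 -0.20892702  0.2571408 ] [ 0.64  0.49 -0.58  1.25  0.26  1.48  0.39] [-2.99745055e-01  9.54019115e-01  6.56750338e-04] [ 4.29627426e-07  6.88538575e-04 -9.99999763e-01] [-0.22156728  0.17731262 -0.05345011]
```

View pics/v4.png

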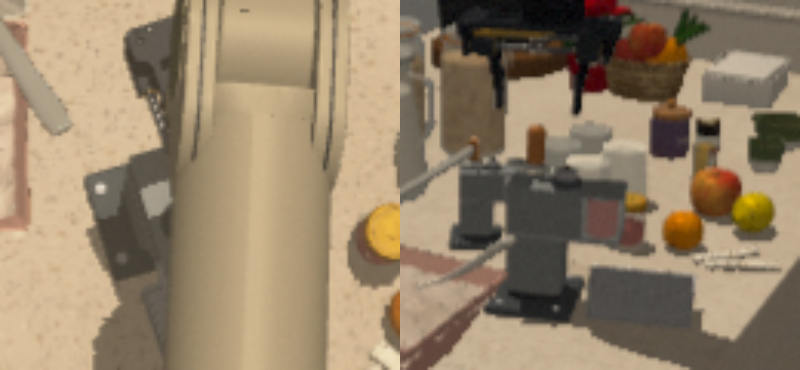

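Request:
drive_tool([
  [[0,0,-1.5],0],
  [[0,0,-1.5],0],
  [[0,0,-1.5],0],
  [[0,0,-1],0],
  [[0,0,-0.3],0],
  [[0,0,0],0],
  [[0,0,0],0],
  [[0,0,0],0],
  [[0,0,0],0],
  [[0,0,0],0],
])

```text
time: 11.75
ee_pos: [0.6402, -0.2094, 0.1997]
eef_rot: [0.593, 0.805, 0.0, 0.0]
ft_force: [0.6, 0.2, -0.2]
width: 0.0872
grip_force: 0.0
```

Request:
drive_tool([
  [[0,0,0],0],
  [[0,0,0],0],
  [[0,0,0],0],
  [[0,0,0],0],
  [[0,0,0],0],
  [[0,0,0],0],
  [[0,0,0],0],
  [[0,0,0],0],
  [[0,0,0],0],
  [[0,0,0],0],
], hand=1, newtons=10)

```text
time: 13.0
ee_pos: [0.6405, -0.2093, 0.1997]
eef_rot: [0.593, 0.805, 0.0, 0.0]
ft_force: [3.0, 0.9, 1.0]
width: 0.0237
grip_force: 10.0
```

```bash
python3 - <<'E'
from h import *
s=r.read_state();print(s["time"],s["ee_pos"],s["ft_force"],s["torque"],s["grip_force"])
E
```

```text
13.0 [ 0.64045956 -0.20928217  0.19969227] [2.98161124 0.94126773 1.01151753] [ 0.15529059 -0.81451755 -0.00994815] 9.99997605860699
```

Request:
drive_tool([
  [[0.04,0.01,0],0],
  [[0.015,0.24,0],0],
  [[0.005,0.235,0],0],
  [[-0.005,0.235,0],0],
  [[-0.015,0.23,0],0],
  [[-0.03,0.23,0],0],
  [[-0.04,0.225,0],0],
  [[-0.05,0.22,0],0],
  [[-0.06,0.215,0],0],
  [[0,0,0],0],
], newtons=40)

```text
time: 14.25
ee_pos: [0.6387, -0.1907, 0.1996]
eef_rot: [0.593, 0.805, 0.0, -0.0]
ft_force: [1.6, -1.5, 1.2]
width: 0.0229
grip_force: 40.0
```

```bash
cat > f.py <<'E'
from h import *
import json,sys
s=r.read_state();print(s["time"],s["ee_pos"],s["ft_force"],s["width"])
json.dump([list(s["ee_pos"]),list(s["ft_force"])],open("log.json","a"));open("log.json","a").write("\n")
u=np.array([np.cos(np.radians(17)),np.sin(np.radians(17))]);w=np.array([-u[1],u[0]])
p=np.array(s["ee_pos"])[:2]-[.5946,-.2045];f=np.array(s["ft_force"])[:2]
print("rel mm",p@u*1e3,p@w*1e3,"F",f@u,f@w,"a",np.arctan2(-p@w,p@u),"R",np.hypot(*p)*1e3)
E
python3 f.py
```

```text
14.25 [ 0.63870653 -0.1907043   0.19958358] [ 1.64174447 -1.53599969  1.15409705] 0.02293445240314056
rel mm 46.212756729781695 0.2973899737141919 F 1.120925194156711 -1.948883436783862 a -0.0064351466924704144 R 46.213713607136675
```

Request:
drive_tool([
  [[-0.07,0.215,0],0],
  [[-0.08,0.21,0],0],
  [[-0.095,0.205,0],0],
  [[-0.105,0.205,0],0],
  [[-0.115,0.2,0],0],
  [[-0.125,0.195,0],0],
  [[-0.135,0.195,0],0],
  [[-0.145,0.19,0],0],
  [[0,0,0],0],
  [[0,0,0],0],
])

```text
time: 15.5
ee_pos: [0.63, -0.1748, 0.1995]
eef_rot: [0.593, 0.805, 0.0, -0.0]
ft_force: [1.4, -2.2, 1.6]
width: 0.0233
grip_force: 40.0
```

```bash
python3 f.py
```

```text
15.5 [ 0.62998388 -0.174847    0.19954279] [ 1.42585125 -2.17516879  1.56724884] 0.0233083965986794
rel mm 42.50746608679684 18.012058767321808 F 0.7275905229600101 -2.4970028220599105 a -0.40080183703781863 R 46.166209874297
```

```bash
cat > g.py <<'E'
# usage: g.py a_end cx cy R [reset]: rows from the commanded point to angle a_end, dispenser mm centre offset
from f import *
import os
a1,cx,cy,R=map(float,sys.argv[1:5])
st=json.load(open("cmd.json")) if os.path.exists("cmd.json") else [list(s["ee_pos"][:2]),-0.4]
q=np.array(st[0]);a0=st[1]
print("lag mm",(np.array(s["ee_pos"][:2])-q)@np.array([u,w]).T*1e3)
radial=np.array([np.cos(a0),-np.sin(a0)]);tang=np.array([-np.sin(a0),-np.cos(a0)]);F=np.array([f@u,f@w])
print("a0",a0,"radial F",F@radial,"tang F",F@tang)
rows=[]
for a in np.linspace(a0,a1,11)[1:]:
    t=np.array([.5946,-.2045])+1e-3*((cx+R*np.cos(a))*u+(cy-R*np.sin(a))*w)
    d=np.round((t-q)*100/.005)*.005;rows.append([[round(d[0],3),round(d[1],3),0],0]);q=q+d/100
print(rows);json.dump([list(q),a1],open("cmd.json","w"))
E
python3 g.py 0.6 -0.1 -0.2 46.4
```

```text
15.5 [ 0.62998388 -0.174847    0.19954279] [ 1.42585125 -2.17516879  1.56724884] 0.0233083965986794
rel mm 42.50746608679684 18.012058767321808 F 0.7275905229600101 -2.4970028220599105 a -0.40080183703781863 R 46.166209874297
lag mm [0. 0.]
a0 -0.4 radial F -0.30222344940196666 tang F 2.5832289966450817
[[[np.float64(0.295), np.float64(-0.38), 0], 0], [[np.float64(0.24), np.float64(-0.395), 0], 0], [[np.float64(0.205), np.float64(-0.42), 0], 0], [[np.float64(0.155), np.float64(-0.435), 0], 0], [[np.float64(0.115), np.float64(-0.45), 0], 0], [[np.float64(0.065), np.float64(-0.46), 0], 0], [[np.float64(0.025), np.float64(-0.465), 0], 0], [[np.float64(-0.025), np.float64(-0.46), 0], 0], [[np.float64(-0.075), np.float64(-0.46), 0], 0], [[np.float64(-0.115), np.float64(-0.45), 0], 0]]
```

Request:
drive_tool([
  [[0.295,-0.38,0],0],
  [[0.24,-0.395,0],0],
  [[0.205,-0.42,0],0],
  [[0.155,-0.435,0],0],
  [[0.115,-0.45,0],0],
  [[0.065,-0.46,0],0],
  [[0.025,-0.465,0],0],
  [[-0.025,-0.46,0],0],
  [[-0.075,-0.46,0],0],
  [[-0.115,-0.45,0],0],
])

```text
time: 16.75
ee_pos: [0.6391, -0.2187, 0.1996]
eef_rot: [0.593, 0.805, 0.0, 0.0]
ft_force: [2.4, 4.2, 0.9]
width: 0.0233
grip_force: 40.0
```

```bash
sed -i 's/d\[0\],3)/float(d[0]),3)/;s/d\[1\],3)/float(d[1]),3)/' g.py; python3 g.py 1.3 -0.1 -0.2 46.4
```

```text
16.75 [ 0.63914692 -0.21874805  0.19963309] [2.43914611 4.21320056 0.93570823] 0.023281732079331676
rel mm 38.434701927749764 -26.64974027898397 F 3.5643876543650514 3.3159664273670293 a 0.6062671883650464 R 46.77002212114371
lag mm [ 0.25520083 -0.23597639]
a0 0.6 radial F 1.069480591248427 tang F -4.7493898516502275
[[[-0.105, -0.305, 0], 0], [[-0.13, -0.3, 0], 0], [[-0.15, -0.285, 0], 0], [[-0.17, -0.28, 0], 0], [[-0.19, -0.265, 0], 0], [[-0.205, -0.25, 0], 0], [[-0.22, -0.235, 0], 0], [[-0.24, -0.22, 0], 0], [[-0.255, -0.2, 0], 0], [[-0.27, -0.185, 0], 0]]
```

Request:
drive_tool([
  [[-0.105,-0.305,0],0],
  [[-0.13,-0.3,0],0],
  [[-0.15,-0.285,0],0],
  [[-0.17,-0.28,0],0],
  [[-0.19,-0.265,0],0],
  [[-0.205,-0.25,0],0],
  [[-0.22,-0.235,0],0],
  [[-0.24,-0.22,0],0],
  [[-0.255,-0.2,0],0],
  [[-0.27,-0.185,0],0],
])

```text
time: 18.0
ee_pos: [0.6205, -0.2431, 0.1997]
eef_rot: [0.592, 0.806, 0.001, 0.001]
ft_force: [7.6, 4.6, -1.5]
width: 0.0232
grip_force: 40.0
```

```bash
python3 g.py 2.0 -0.1 -0.2 46.4
```

```text
18.0 [ 0.62054862 -0.24314938  0.199685  ] [ 7.55478594  4.5582821  -1.53054686] 0.023200593594430278
rel mm 13.514806108623286 -44.5472329876223 F 8.557390427741518 2.150301206211291 a 1.2762401385092188 R 46.55218524416642
lag mm [1.22218759 0.35583351]
a0 1.3 radial F 0.21715158714675975 tang F -8.820746646312632
[[[-0.28, -0.165, 0], 0], [[-0.29, -0.145, 0], 0], [[-0.3, -0.125, 0], 0], [[-0.305, -0.1, 0], 0], [[-0.315, -0.085, 0], 0], [[-0.32, -0.055, 0], 0], [[-0.325, -0.04, 0], 0], [[-0.32, -0.01, 0], 0], [[-0.325, 0.005, 0], 0], [[-0.325, 0.035, 0], 0]]
```

Radial force is almost zero, so the circle is right.

Request:
drive_tool([
  [[-0.28,-0.165,0],0],
  [[-0.29,-0.145,0],0],
  [[-0.3,-0.125,0],0],
  [[-0.305,-0.1,0],0],
  [[-0.315,-0.085,0],0],
  [[-0.32,-0.055,0],0],
  [[-0.325,-0.04,0],0],
  [[-0.32,-0.01,0],0],
  [[-0.325,0.005,0],0],
  [[-0.325,0.035,0],0],
])

```text
time: 19.25
ee_pos: [0.5905, -0.2504, 0.1997]
eef_rot: [0.593, 0.806, 0.001, 0.002]
ft_force: [13.4, 2.7, -5.2]
width: 0.0231
grip_force: 40.0
```

```bash
python3 g.py 2.8 -0.1 -0.2 46.4
```

```text
19.25 [ 0.59047608 -0.25040804  0.19972929] [13.3681946   2.70712454 -5.16045377] 0.02307245515765102
rel mm -17.365932694373946 -42.69635634622244 F 13.575554692059937 -1.3196457750097852 a 1.9570918083482762 R 46.09288951225704
lag mm [ 2.03745763 -0.3207437 ]
a0 2.0 radial F -4.449473631935678 tang F -12.893383363854534
[[[-0.365, 0.06, 0], 0], [[-0.36, 0.095, 0], 0], [[-0.35, 0.12, 0], 0], [[-0.34, 0.15, 0], 0], [[-0.33, 0.175, 0], 0], [[-0.31, 0.2, 0], 0], [[-0.295, 0.225, 0], 0], [[-0.275, 0.25, 0], 0], [[-0.255, 0.27, 0], 0], [[-0.235, 0.29, 0], 0]]
```

```bash
python3 - <<'E'
import json
# undo: restore commanded point at a=2.0
from f import *
q,a=json.load(open("cmd.json"))
rows=[[-.365,.06],[-.36,.095],[-.35,.12],[-.34,.15],[-.33,.175],[-.31,.2],[-.295,.225],[-.275,.25],[-.255,.27],[-.235,.29]]
json.dump([list(np.array(q)-np.sum(rows,0)/100),2.0],open("cmd.json","w"))
E
python3 g.py 2.8 0 0.2 46.2
```

```text
19.25 [ 0.59047608 -0.25040804  0.19972929] [13.3681946   2.70712454 -5.16045377] 0.02307245515765102
rel mm -17.365932694373946 -42.69635634622244 F 13.575554692059937 -1.3196457750097852 a 1.9570918083482762 R 46.09288951225704
19.25 [ 0.59047608 -0.25040804  0.19972929] [13.3681946   2.70712454 -5.16045377] 0.02307245515765102
rel mm -17.365932694373946 -42.69635634622244 F 13.575554692059937 -1.3196457750097852 a 1.9570918083482762 R 46.09288951225704
lag mm [ 2.03745763 -0.3207437 ]
a0 2.0 radial F -4.449473631935678 tang F -12.893383363854534
[[[-0.365, 0.125, 0], 0], [[-0.355, 0.09, 0], 0], [[-0.35, 0.12, 0], 0], [[-0.34, 0.15, 0], 0], [[-0.325, 0.175, 0], 0], [[-0.31, 0.2, 0], 0], [[-0.295, 0.225, 0], 0], [[-0.275, 0.245, 0], 0], [[-0.255, 0.27, 0], 0], [[-0.23, 0.285, 0], 0]]
```

Request:
drive_tool([
  [[-0.365,0.125,0],0],
  [[-0.355,0.09,0],0],
  [[-0.35,0.12,0],0],
  [[-0.34,0.15,0],0],
  [[-0.325,0.175,0],0],
  [[-0.31,0.2,0],0],
  [[-0.295,0.225,0],0],
  [[-0.275,0.245,0],0],
  [[-0.255,0.27,0],0],
  [[-0.23,0.285,0],0],
])

```text
time: 20.5
ee_pos: [0.5589, -0.233, 0.1996]
eef_rot: [0.593, 0.805, 0.001, 0.002]
ft_force: [12.0, -0.7, -6.3]
width: 0.023
grip_force: 40.0
```

```bash
python3 g.py 3.6 0 0.2 46.2
```

```text
20.5 [ 0.55893586 -0.2329999   0.19958531] [11.98169988 -0.71236701 -6.28474243] 0.023025962447297925
rel mm -42.43835025577112 -16.827409159302615 F 11.249880623794464 -4.184349976468369 a 2.7640948703518253 R 45.6527684970593
lag mm [ 1.09928087 -1.54166401]
a0 2.8 radial F -9.198181195372559 tang F -7.711164728644539
[[[-0.21, 0.305, 0], 0], [[-0.18, 0.32, 0], 0], [[-0.16, 0.335, 0], 0], [[-0.125, 0.35, 0], 0], [[-0.105, 0.355, 0], 0], [[-0.07, 0.36, 0], 0], [[-0.045, 0.365, 0], 0], [[-0.015, 0.37, 0], 0], [[0.015, 0.37, 0], 0], [[0.045, 0.37, 0], 0]]
```

```bash
cat >> g.py <<'E'
json.dump(st,open("prev.json","w"))
E
python3 - <<'E'
import json,numpy as np
q,a=json.load(open("cmd.json"))
rows=[[-.21,.305],[-.18,.32],[-.16,.335],[-.125,.35],[-.105,.355],[-.07,.36],[-.045,.365],[-.015,.37],[.015,.37],[.045,.37]]
json.dump([list(np.array(q)-np.sum(rows,0)/100),2.8],open("cmd.json","w"))
E
python3 g.py 3.6 1.1 -0.7 45.3|tail -1
```

```text
[[[0.0, 0.3, 0], 0], [[-0.18, 0.315, 0], 0], [[-0.155, 0.33, 0], 0], [[-0.125, 0.335, 0], 0], [[-0.1, 0.35, 0], 0], [[-0.07, 0.355, 0], 0], [[-0.045, 0.36, 0], 0], [[-0.015, 0.365, 0], 0], [[0.015, 0.36, 0], 0], [[0.045, 0.36, 0], 0]]
```

Request:
drive_tool([
  [[0.0,0.3,0],0],
  [[-0.18,0.315,0],0],
  [[-0.155,0.33,0],0],
  [[-0.125,0.335,0],0],
  [[-0.1,0.35,0],0],
  [[-0.07,0.355,0],0],
  [[-0.045,0.36,0],0],
  [[-0.015,0.365,0],0],
  [[0.015,0.36,0],0],
  [[0.045,0.36,0],0],
])

```text
time: 21.75
ee_pos: [0.5514, -0.1972, 0.1995]
eef_rot: [0.593, 0.805, 0.0, 0.0]
ft_force: [5.7, 2.9, -3.1]
width: 0.0234
grip_force: 40.0
```

```bash
python3 g.py 4.4 1.1 -0.7 45.3
```

```text
21.75 [ 0.55138057 -0.19722373  0.19953024] [ 5.66531306  2.94153878 -3.12221225] 0.023447158465060996
rel mm -39.20357687338468 19.594466950656145 F 6.277788533491926 1.1566302844315868 a -2.678094460199252 R 43.82765764614552
lag mm [0.33042474 0.23701723]
a0 3.6 radial F -5.11782715717997 tang F 3.815267706903173
[[[0.075, 0.355, 0], 0], [[0.1, 0.345, 0], 0], [[0.13, 0.34, 0], 0], [[0.155, 0.33, 0], 0], [[0.18, 0.315, 0], 0], [[0.205, 0.295, 0], 0], [[0.225, 0.285, 0], 0], [[0.25, 0.26, 0], 0], [[0.27, 0.24, 0], 0], [[0.29, 0.22, 0], 0]]
```

```bash
cp prev.json cmd.json; python3 g.py 4.4 1.5 -0.8 44.9|tail -1
```

```text
[[[0.155, 0.345, 0], 0], [[0.1, 0.345, 0], 0], [[0.125, 0.34, 0], 0], [[0.155, 0.32, 0], 0], [[0.18, 0.315, 0], 0], [[0.2, 0.295, 0], 0], [[0.23, 0.28, 0], 0], [[0.245, 0.26, 0], 0], [[0.27, 0.24, 0], 0], [[0.285, 0.215, 0], 0]]
```

Request:
drive_tool([
  [[0.155,0.345,0],0],
  [[0.1,0.345,0],0],
  [[0.125,0.34,0],0],
  [[0.155,0.32,0],0],
  [[0.18,0.315,0],0],
  [[0.2,0.295,0],0],
  [[0.23,0.28,0],0],
  [[0.245,0.26,0],0],
  [[0.27,0.24,0],0],
  [[0.285,0.215,0],0],
])

```text
time: 23.0
ee_pos: [0.5712, -0.1679, 0.1997]
eef_rot: [0.593, 0.805, 0.0, 0.0]
ft_force: [5.8, 2.3, -1.8]
width: 0.0229
grip_force: 40.0
```

```bash
python3 g.py 5.2 1.5 -0.8 44.9
```

```text
23.0 [ 0.57115744 -0.1679336   0.19965467] [ 5.75510339  2.30669733 -1.8390579 ] 0.022873261331996884
rel mm -11.727253052526269 41.8225645334295 F 6.178045771585422 0.523276239192067 a -1.8441804768069034 R 43.43564628632642
lag mm [ 0.56703719 -0.10706107]
a0 4.4 radial F -1.4007657834071086 tang F 6.039861157207454
[[[0.3, 0.195, 0], 0], [[0.32, 0.165, 0], 0], [[0.33, 0.145, 0], 0], [[0.34, 0.115, 0], 0], [[0.345, 0.09, 0], 0], [[0.355, 0.06, 0], 0], [[0.36, 0.03, 0], 0], [[0.355, 0.005, 0], 0], [[0.36, -0.025, 0], 0], [[0.355, -0.055, 0], 0]]
```

Request:
drive_tool([
  [[0.3,0.19,0],0],
  [[0.32,0.165,0],0],
  [[0.33,0.145,0],0],
  [[0.34,0.115,0],0],
  [[0.345,0.09,0],0],
  [[0.355,0.06,0],0],
  [[0.36,0.03,0],0],
  [[0.355,0.005,0],0],
  [[0.36,-0.025,0],0],
  [[0.355,-0.055,0],0],
])

```text
time: 24.25
ee_pos: [0.6049, -0.1611, 0.1996]
eef_rot: [0.593, 0.805, -0.0, -0.0]
ft_force: [1.0, 0.3, 0.8]
width: 0.0233
grip_force: 40.0
```

```bash
python3 g.py 6.0 1.5 -0.9 44.9; tail -2 log.json >/dev/null
```

```text
24.25 [ 0.60494064 -0.16105701  0.19956531] [1.01687406 0.2912667  0.84220791] 0.023325590606901935
rel mm 22.590307452281163 38.521422119529156 F 1.0575996439212692 -0.018765474698109134 a -1.0404108581290528 R 44.65671229389307
lag mm [ 0.05928018 -0.34230067]
a0 5.2 radial F 0.4789246187496139 tang F 0.943133267051151
[[[0.355, -0.09, 0], 0], [[0.34, -0.11, 0], 0], [[0.33, -0.14, 0], 0], [[0.32, -0.16, 0], 0], [[0.31, -0.19, 0], 0], [[0.29, -0.21, 0], 0], [[0.27, -0.235, 0], 0], [[0.25, -0.255, 0], 0], [[0.235, -0.275, 0], 0], [[0.205, -0.29, 0], 0]]
```

Request:
drive_tool([
  [[0.355,-0.09,0],0],
  [[0.34,-0.11,0],0],
  [[0.33,-0.14,0],0],
  [[0.32,-0.16,0],0],
  [[0.31,-0.19,0],0],
  [[0.29,-0.21,0],0],
  [[0.27,-0.235,0],0],
  [[0.25,-0.255,0],0],
  [[0.235,-0.275,0],0],
  [[0.205,-0.29,0],0],
])

```text
time: 25.5
ee_pos: [0.6341, -0.1804, 0.1995]
eef_rot: [0.593, 0.805, 0.0, -0.0]
ft_force: [-0.4, 1.7, 3.3]
width: 0.0231
grip_force: 40.0
```

```bash
python3 g.py 6.7 1.5 -0.9 44.9
python3 - <<'E'
from h import *
j=cv2.resize(snap("side","s5.png")["color"][150:290,320:440,::-1],None,fx=4,fy=4);cv2.imwrite("pics/v5.png",j)
E
```

```text
25.5 [ 0.63406632 -0.18036753  0.19954713] [-0.3892149   1.70775736  3.34390452] 0.023085713697588765
rel mm 44.79747742619356 11.539159875696944 F 0.12709186742866746 1.746931907312461 a -0.2521046826337632 R 46.259768637415554
lag mm [ 0.20166382 -0.13540691]
a0 6.0 radial F 0.610149683981225 tang F -1.6418406727482633
[[[0.165, -0.27, 0], 0], [[0.145, -0.28, 0], 0], [[0.125, -0.29, 0], 0], [[0.1, -0.295, 0], 0], [[0.085, -0.305, 0], 0], [[0.06, -0.31, 0], 0], [[0.04, -0.31, 0], 0], [[0.015, -0.315, 0], 0], [[-0.005, -0.31, 0], 0], [[-0.025, -0.315, 0], 0]]
```

View pics/v5.png

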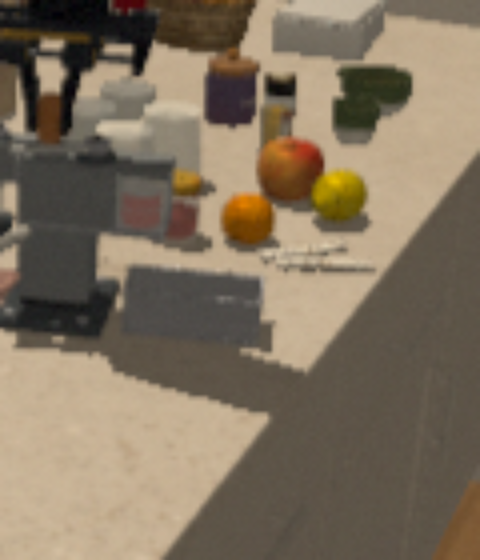

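The red stack in the magazine is one cup lower, so the first portion has dropped. The dish still stands straight. Now the second turn.

Request:
drive_tool([
  [[0.165,-0.27,0],0],
  [[0.145,-0.28,0],0],
  [[0.125,-0.29,0],0],
  [[0.1,-0.295,0],0],
  [[0.085,-0.305,0],0],
  [[0.06,-0.31,0],0],
  [[0.04,-0.31,0],0],
  [[0.015,-0.315,0],0],
  [[-0.005,-0.31,0],0],
  [[-0.025,-0.315,0],0],
])

```text
time: 26.8
ee_pos: [0.6411, -0.2104, 0.1996]
eef_rot: [0.593, 0.805, 0.0, 0.0]
ft_force: [0.5, 4.3, 1.2]
width: 0.023
grip_force: 40.0
```

```bash
python3 g.py 7.5 1.3 -0.8 45.1
```

```text
26.8 [ 0.64113213 -0.2104452   0.1996199 ] [0.45988089 4.32366471 1.21403996] 0.02303150573180369
rel mm 42.76068870743904 -19.29010200834041 F 1.7039035061081695 4.000284962530034 a 0.42378298774282236 R 46.910388340181996
lag mm [ 0.19407771 -0.2143056 ]
a0 6.7 radial F -0.061494397319669304 tang F -4.3476183570628555
[[[-0.06, -0.355, 0], 0], [[-0.085, -0.35, 0], 0], [[-0.115, -0.345, 0], 0], [[-0.14, -0.33, 0], 0], [[-0.165, -0.32, 0], 0], [[-0.195, -0.305, 0], 0], [[-0.215, -0.29, 0], 0], [[-0.235, -0.27, 0], 0], [[-0.26, -0.25, 0], 0], [[-0.28, -0.23, 0], 0]]
```

Request:
drive_tool([
  [[-0.06,-0.355,0],0],
  [[-0.085,-0.35,0],0],
  [[-0.115,-0.345,0],0],
  [[-0.14,-0.33,0],0],
  [[-0.165,-0.32,0],0],
  [[-0.195,-0.305,0],0],
  [[-0.215,-0.29,0],0],
  [[-0.235,-0.27,0],0],
  [[-0.26,-0.25,0],0],
  [[-0.28,-0.23,0],0],
])

```text
time: 28.05
ee_pos: [0.6242, -0.2405, 0.1997]
eef_rot: [0.593, 0.805, 0.001, 0.001]
ft_force: [7.4, 4.3, -0.9]
width: 0.0231
grip_force: 40.0
```

```bash
python3 g.py 8.2 1.3 -0.8 45.1
```

```text
28.05 [ 0.6242442  -0.2404613   0.19967807] [ 7.43762392  4.33650788 -0.93869628] 0.023088867231056142
rel mm 17.834817268518066 -43.057089060457024 F 8.380507328011545 1.9724723286005135 a 1.178097502341785 R 46.60465240039408
lag mm [0.90625791 0.02168234]
a0 7.5 radial F 1.054800822847948 tang F -8.544644251580591
[[[-0.255, -0.185, 0], 0], [[-0.27, -0.165, 0], 0], [[-0.28, -0.145, 0], 0], [[-0.29, -0.12, 0], 0], [[-0.3, -0.105, 0], 0], [[-0.305, -0.085, 0], 0], [[-0.31, -0.06, 0], 0], [[-0.31, -0.04, 0], 0], [[-0.315, -0.02, 0], 0], [[-0.32, 0.005, 0], 0]]
```

Request:
drive_tool([
  [[-0.255,-0.185,0],0],
  [[-0.27,-0.165,0],0],
  [[-0.28,-0.145,0],0],
  [[-0.29,-0.12,0],0],
  [[-0.3,-0.105,0],0],
  [[-0.305,-0.085,0],0],
  [[-0.31,-0.06,0],0],
  [[-0.31,-0.04,0],0],
  [[-0.315,-0.02,0],0],
  [[-0.32,0.005,0],0],
])

```text
time: 29.3
ee_pos: [0.5956, -0.2503, 0.1998]
eef_rot: [0.593, 0.805, 0.001, 0.002]
ft_force: [12.3, 2.3, -4.2]
width: 0.0228
grip_force: 40.0
```

```bash
python3 g.py 9.05 1.5 -0.5 44.9
```

```text
29.3 [ 0.5956212  -0.25031506  0.19977878] [12.3481395   2.25502225 -4.19610807] 0.022821862701718435
rel mm -12.41845359197414 -44.111732485064415 F 12.467889226547614 -1.4537580901845684 a 1.8452164609563286 R 45.826443593736386
lag mm [ 1.60161227 -0.87454121]
a0 8.2 radial F -2.860950579934551 tang F -12.221973495692556
[[[-0.365, 0.09, 0], 0], [[-0.375, 0.07, 0], 0], [[-0.37, 0.095, 0], 0], [[-0.36, 0.13, 0], 0], [[-0.345, 0.16, 0], 0], [[-0.335, 0.19, 0], 0], [[-0.31, 0.215, 0], 0], [[-0.295, 0.245, 0], 0], [[-0.275, 0.265, 0], 0], [[-0.25, 0.285, 0], 0]]
```

Request:
drive_tool([
  [[-0.365,0.09,0],0],
  [[-0.375,0.07,0],0],
  [[-0.37,0.095,0],0],
  [[-0.36,0.13,0],0],
  [[-0.345,0.16,0],0],
  [[-0.335,0.19,0],0],
  [[-0.31,0.215,0],0],
  [[-0.295,0.245,0],0],
  [[-0.275,0.265,0],0],
  [[-0.25,0.285,0],0],
])

```text
time: 30.55
ee_pos: [0.5619, -0.2351, 0.1996]
eef_rot: [0.594, 0.805, -0.0, 0.002]
ft_force: [9.2, -3.9, -4.8]
width: 0.0236
grip_force: 40.0
```

```bash
python3 g.py 9.9 1.5 -0.8 44.7
```

```text
30.55 [ 0.56191178 -0.23505951  0.1996378 ] [ 9.24127775 -3.8909199  -4.84592776] 0.02359222641481287
rel mm -40.19463783007869 -19.6670951325138 F 7.699882974770532 -6.4227933348043145 a 2.686544460579297 R 44.74822388925108
lag mm [ 0.09033778 -2.70721376]
a0 9.05 radial F -4.814260134234119 tang F -8.79564502505029
[[[-0.2, 0.295, 0], 0], [[-0.195, 0.325, 0], 0], [[-0.17, 0.34, 0], 0], [[-0.14, 0.35, 0], 0], [[-0.105, 0.365, 0], 0], [[-0.08, 0.375, 0], 0], [[-0.045, 0.375, 0], 0], [[-0.01, 0.38, 0], 0], [[0.02, 0.38, 0], 0], [[0.05, 0.375, 0], 0]]
```

Request:
drive_tool([
  [[-0.2,0.295,0],0],
  [[-0.195,0.325,0],0],
  [[-0.17,0.34,0],0],
  [[-0.14,0.35,0],0],
  [[-0.105,0.365,0],0],
  [[-0.08,0.375,0],0],
  [[-0.045,0.375,0],0],
  [[-0.01,0.38,0],0],
  [[0.02,0.38,0],0],
  [[0.05,0.375,0],0],
])

```text
time: 31.8
ee_pos: [0.5524, -0.196, 0.1995]
eef_rot: [0.593, 0.806, 0.0, -0.0]
ft_force: [1.3, 3.3, 0.4]
width: 0.023
grip_force: 40.0
```

```bash
python3 g.py 10.7 1.5 -0.9 44.7
```

```text
31.8 [ 0.55243785 -0.19595736  0.19954464] [1.33290407 3.28882525 0.35359826] 0.022963222222012712
rel mm -37.82223978905193 20.496388258732864 F 2.236221944277877 2.7554157937046795 a -2.644978958719082 R 43.018876720728834
lag mm [0.42196975 0.8535679 ]
a0 9.9 radial F -0.7277271402632639 tang F 3.4732431515215527
[[[0.08, 0.34, 0], 0], [[0.105, 0.34, 0], 0], [[0.13, 0.335, 0], 0], [[0.16, 0.32, 0], 0], [[0.185, 0.305, 0], 0], [[0.205, 0.295, 0], 0], [[0.23, 0.27, 0], 0], [[0.25, 0.255, 0], 0], [[0.275, 0.235, 0], 0], [[0.285, 0.21, 0], 0]]
```

Request:
drive_tool([
  [[0.08,0.34,0],0],
  [[0.105,0.34,0],0],
  [[0.13,0.335,0],0],
  [[0.16,0.32,0],0],
  [[0.185,0.305,0],0],
  [[0.205,0.295,0],0],
  [[0.23,0.27,0],0],
  [[0.25,0.255,0],0],
  [[0.275,0.235,0],0],
  [[0.285,0.21,0],0],
])

```text
time: 33.05
ee_pos: [0.5721, -0.1676, 0.1996]
eef_rot: [0.593, 0.805, 0.0, 0.0]
ft_force: [3.9, 3.3, -0.5]
width: 0.023
grip_force: 40.0
```

```bash
python3 g.py 11.5 1.5 -0.9 44.7
```

```text
33.05 [ 0.57213006 -0.16763493  0.19964616] [ 3.90047824  3.25891742 -0.50068663] 0.022964393257281945
rel mm -10.709808354716905 41.82381799129456 F 4.682861132971609 1.97612875859191 a -1.8214793462915873 R 43.17327583544824
lag mm [ 0.82339756 -0.02997455]
a0 10.7 radial F 0.526366711303452 tang F 5.055414062810457
[[[0.305, 0.19, 0], 0], [[0.32, 0.16, 0], 0], [[0.33, 0.14, 0], 0], [[0.34, 0.11, 0], 0], [[0.345, 0.08, 0], 0], [[0.355, 0.055, 0], 0], [[0.355, 0.025, 0], 0], [[0.36, -0.005, 0], 0], [[0.355, -0.03, 0], 0], [[0.355, -0.06, 0], 0]]
```

Request:
drive_tool([
  [[0.305,0.19,0],0],
  [[0.32,0.16,0],0],
  [[0.33,0.14,0],0],
  [[0.34,0.11,0],0],
  [[0.345,0.08,0],0],
  [[0.355,0.055,0],0],
  [[0.355,0.025,0],0],
  [[0.36,-0.005,0],0],
  [[0.355,-0.03,0],0],
  [[0.355,-0.06,0],0],
])

```text
time: 34.3
ee_pos: [0.6058, -0.1615, 0.1996]
eef_rot: [0.593, 0.805, -0.0, -0.0]
ft_force: [0.8, 1.2, 2.0]
width: 0.0231
grip_force: 40.0
```

```bash
python3 g.py 12.5 1.5 -0.9 44.9
```

```text
34.3 [ 0.60576212 -0.16146632  0.19960082] [0.76054013 1.23840497 1.99998307] 0.023078231581865963
rel mm 23.25621767756846 37.889822192396046 F 1.08938272123518 0.961932150999112 a -1.0203021564444914 R 44.457735957174386
lag mm [ 0.1395291  -0.32428467]
a0 11.5 radial F 1.3686294467711522 tang F 0.4887960861979506
[[[0.435, -0.095, 0], 0], [[0.42, -0.155, 0], 0], [[0.405, -0.2, 0], 0], [[0.38, -0.235, 0], 0], [[0.355, -0.275, 0], 0], [[0.325, -0.31, 0], 0], [[0.295, -0.34, 0], 0], [[0.26, -0.365, 0], 0], [[0.22, -0.39, 0], 0], [[0.18, -0.415, 0], 0]]
```

Request:
drive_tool([
  [[0.435,-0.095,0],0],
  [[0.42,-0.155,0],0],
  [[0.405,-0.2,0],0],
  [[0.38,-0.235,0],0],
  [[0.355,-0.275,0],0],
  [[0.325,-0.31,0],0],
  [[0.295,-0.34,0],0],
  [[0.26,-0.365,0],0],
  [[0.22,-0.39,0],0],
  [[0.18,-0.415,0],0],
])

```text
time: 35.55
ee_pos: [0.6386, -0.1891, 0.1995]
eef_rot: [0.593, 0.805, 0.0, -0.0]
ft_force: [-1.0, 3.4, 1.7]
width: 0.0233
grip_force: 40.0
```

Request:
drive_tool([
  [[0,0,0],0],
  [[0,0,0],0],
  [[0,0,0],0],
  [[0,0,0],0],
  [[0,0,0],0],
  [[0,0,0],0],
  [[0,0,0],0],
  [[0,0,0],0],
  [[0,0,0],0],
  [[0,0,0],0],
], hand=0)

```text
time: 36.8
ee_pos: [0.6384, -0.1891, 0.1996]
eef_rot: [0.593, 0.805, 0.0, 0.0]
ft_force: [0.8, 0.5, 0.2]
width: 0.0867
grip_force: 0.0
```

```bash
python3 f.py
```

```text
36.8 [ 0.63840445 -0.18908023  0.1995763 ] [0.75608042 0.48778313 0.19914608] 0.0867273620395218
rel mm 46.39870832807495 1.938816838286837 F 0.8656572894744666 0.24541280224928516 a -0.041761713889209705 R 46.439198369978314
```

Released. I lift straight up, swing the arm aside and look.

Request:
drive_tool([
  [[0,0,2],0],
  [[0,0,4],0],
  [[0,0,5],0],
  [[0,0,5],0],
  [[-2,-3,0],0],
  [[-2,-5,0],0],
  [[-2,-5,0],0],
  [[-2,-5,0],0],
  [[-2,-4,0],0],
  [[0,-2,0],0],
])

```text
time: 38.05
ee_pos: [0.5362, -0.4324, 0.3615]
eef_rot: [0.595, 0.804, -0.001, 0.001]
ft_force: [0.7, 1.2, 0.7]
width: 0.0871
grip_force: 0.0
```

```bash
python3 - <<'E'
from h import *
i=snap("top","t6.png")["color"][150:290,310:450,::-1];j=snap("side","s6.png")["color"][150:290,320:440,::-1]
cv2.imwrite("pics/v6.png",np.hstack([cv2.resize(i,(420,420)),cv2.resize(j,(360,420))]))
s=r.read_state();print(s["time"],s["ee_pos"],s["ft_force"])
E
```

```text
38.15 [ 0.53723117 -0.43158029  0.36030529] [ 0.71639218 -0.40597202 -0.84000549]
```

View pics/v6.png

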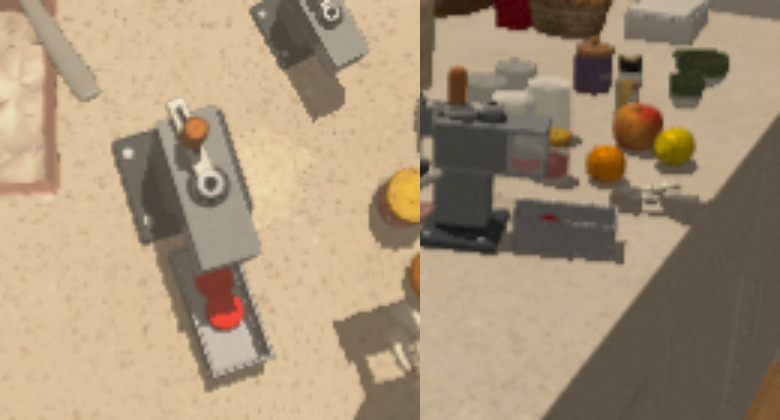

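The picture shows two red portions in the dish (crop 215,280 and 225,310), the third still in the magazine, and the knob parked to the rear at (195,128). The job can be handed in.

```bash
python3 -c "
from bench import r
print(r.close_job())"
```

```text
the job is handed in; nothing more can be done
None
```

I handed the job in at about 38 s. The last picture shows the dish under the spout with two portions in it, the third still in the magazine and the knob parked to the rear; the hand-in gave no verdict, so a pass isn't confirmed.

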